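Mark the depth of a blind bore with a depth gauge

TASK

Lift the depth gauge (the steel rod with a sliding brass collar) out of its black stand and lower it, square head up, gently into the blind bore of the aluminium housing until its tip bottoms out; keep hold of it until you feel the bottom, pressing lightly (well under 18 N), and do not let it fall in. Then, with the rod still on the bottom, slide the collar down the rod until it sits flush on the housing's top face to mark the depth, without forcing it (well under 30 N), and leave the gauge standing there. Leave the other things on the bench where they are.

Things in the scene. Friction and masses are not known exactly. Their poses are not given: they have to be found in the camera images.
- housing: Aluminium block 72 x 64 mm (x, y), 60 mm high, with low feet and screws at its two x ends (110 mm over the feet); fixed to the bench. It stands left or right of the middle, the stand on the other side; a black power supply 165 mm tall stands between the two places and farther back, so carry the gauge past in front of it. Origin: centre of its underside, z up. Its one bore (bore_mouth) lies off centre, 12 mm to +x and 8 mm to +y of the block's own axes.
- bore_mouth (a point): Centre of the bore's mouth, in the flat top face of the housing, 60 mm above the bench. The bore is vertical, 11.6 mm wide with a 1.5 mm chamfer, and blind; its depth is not known beforehand: 24 to 46 mm from the top face with the pad pressed down.
- bottom_pad (a joint): A light sprung pad on the floor of the bore, in m: 0 when free, 0.002 when pressed down to its hard stop. It takes about 0.6 N, so that the gauge's own weight keeps it down; further force then acts on the solid floor.
- stand: Black square block 56 x 56 mm, 30 mm high, fixed to the bench, with a hole 13 mm wide and 22 mm deep in the middle of its top, in which the gauge stands loosely at the start. Origin: centre of its underside.
- gauge: Depth gauge, about 0.13 kg without its 0.03 kg collar (the weight varies by some 25 %): steel rod 10 mm in diameter with a tip tapered to 8 mm over its last 2 mm, under a dark square grip head 14 x 14 mm and 18 mm tall; 100 mm long in all. Origin: the centre of the tip's end; z along the rod to the head; x and y are square to the head's flat sides. It stands upright at the start, head up.
- gauge_tip (a point): Centre of the rod's lower end.
- gauge_head (a point): Middle of the square head, on the rod's axis, 91 mm above the tip; the head spans 82 to 100 mm above the tip.
- collar_under (a point): Centre of the underside of the brass collar, a plain disc 36 mm in diameter and 10 mm thick round the rod. At the start this point is 52 to 60 mm above the tip. The collar slides along the rod with about 4 N of friction (more when moved fast: another 0.4 N for each 10 mm/s) and stays where it is left; it can be pushed down to 8 mm above the tip.
- spool: Bystander: white solder spool standing on its end, 54 mm across, 38 mm tall; origin at the centre of its underside.
- tape: Bystander: amber roll of tape lying flat, 61 mm across, 12 mm tall; origin at the centre of its underside.
- big_capacitor: Bystander: dark capacitor standing on its can, 16 mm across, 43 mm tall with its wires; origin at the centre of its underside.
- heat_sink: Bystander: finned metal heatsink 26 x 32 x 14 mm; origin at the centre of its underside.
Mind the look-alikes: they are no part of the job. Of the things that look like the gauge, the smallest one is meant.

How it is judged:
On the way:
1. the rod, still held in the fingers, has bottomed out in the bore, pressing the pad down, with the collar still clear of the housing's face (value of joint bottom_pad above 0.0014 m and horizontal distance between gauge_tip and bore_mouth below 0.003 m and z of gauge_tip in the frame of bore_mouth below -0.02 m and z of collar_under in the frame of bore_mouth above 0.003 m and contact force between the fingers and gauge above 0.5 N), for 0.2 s.
At the end, for the whole second after the job is handed in: The gauge stands at rest and upright (within 0.08 rad) in the bore, its tip on the bottom with the pad pressed down by more than 1.4 mm, the collar's underside within 1.5 mm of the housing's top face (value of joint bottom_pad above 0.0014 m and horizontal distance between gauge_tip and bore_mouth below 0.003 m and z of gauge_tip in the frame of bore_mouth below -0.02 m and z of collar_under in the frame of bore_mouth below 0.0015 m and angle between gauge's own z axis and vertical below 0.08 rad and linear speed of gauge below 0.01 m/s); the robot touches nothing.
It fails at once if the gauge is let go in the bore before its tip has reached the pad at the bottom (z of gauge_tip in the frame of bore_mouth below -0.005 m and horizontal distance between gauge_tip and bore_mouth below 0.005 m and value of joint bottom_pad below 0.0005 m and contact force between the fingers and gauge below 0.01 N).
It fails at once if the gauge presses or strikes the housing, its bore or its floor with more than 18 N while the collar is still more than 3 mm above the face (contact force between gauge and housing above 18 N and z of collar_under in the frame of bore_mouth above 0.003 m).
It fails at once if the gauge or its collar presses or strikes the housing, its bore or its floor with more than 30 N (contact force between gauge and housing above 30 N).
It fails at once if the gauge is dropped or knocked over (faster than 0.3 m/s while inside the mouth of the bore, or lying down) (angle between gauge's own z axis and vertical above 0.6 rad or (linear speed of gauge above 0.3 m/s and z of gauge_tip in the frame of bore_mouth below 0 m and horizontal distance between gauge_tip and bore_mouth below 0.01 m)).
It fails at once if another thing on the bench is moved by more than 20 mm (distance of any of spool, tape, big_capacitor, heat_sink from where it was at the start of the episode above 0.02 m).
It also fails if it takes over 64 s, if anything falls off the work surface, if the arm or the gripper's body presses on something with over 40 N, if the wrist force passes 120 N, or if a joint passes its speed limit or range.

ROBOT

A 7-joint arm with a two-finger parallel gripper is mounted at the origin on a cart in front of the work surface, level with it; the furniture and walls round the work are solid. World frame = base frame: x ahead of the robot, y to its left, z up, the work surface at z = 0. Lengths are in m, angles in rad, forces in N, time in s.
With the tool pointing down it reaches from about 0.35 to 0.9 m from the base axis. Payload 8.1 kg.
Tool frame: the origin (TCP) lies at the centre of the arm's flange, where the gripper is bolted on; the fingertips stand 178 mm ahead of it and the grasp point (between the pads) lies 159 mm ahead of it; z points along the fingers, y is the line along which they close (so a half turn about z gives the same grasp; the last joint's range is limited). The gripper opens to 92 mm and grips with 3 to 60 N. Pads are 19 mm wide; open, the fingers measure 130 mm over their backs; the gripper's body (75 mm by 190 mm) begins 47 mm behind the grasp point.
Start: joints at [0.999, 0.434, 0.025, 1.573, -0.012, 1.134, -0.075], TCP at [0.282, -0.558, 0.405] pointing down, gripper open.
Joint ranges: [-2.62, 2.62], [-0.44, 2.09], [-1.27, 1.32], [0.08, 2.57], [-1.32, 4.46], [0.12, 2], [-2.74, 2.74]. Speed limits (rad/s): [2.22, 2.22, 3.01, 3.01, 3.14, 3.14, 3.14].

INTERFACE

Orientations are given as a rotation vector (axis times angle).
In Python, from cell import arm gives the robot as it stands. The module is installed in compiled form; this text tells all that it offers.
- The arm moves only by the shell command python3 -m inch 'ROWS' [FORCE]. ROWS is text: rows parted by semicolons, each of 5 numbers parted by spaces: the shift along the tool's x, y, z in m, then the turn about the tool's z in rad, then the finger opening in m, from 0 to 0.0918. In form: x y z roll fingers; .... A call has 1 to 5 rows; each row is the pose to reach, as a shift and turn from the pose commanded when the call began, along the tool's axes at that moment; what a row does not reach only later rows make up. A row lasts 1/10 s, in which the tool goes at most 50 mm and 8.59 degrees, less where a joint would pass 70% of its speed; a pose out of reach is approached as far as the arm can. A call with a gripper value outside its range is refused whole. The fingers move at their own pace and stop on an object; FORCE is the grip in N (left out, the last holds). Time passes only in rows, so rows that repeat a pose let the fingers close. It gives the time, the measured TCP pose, the force, the opening and the grip force at its end, in the units of the state.
- arm.observe(): the state, without advancing time (a new reading comes with each control period).
- arm.get_image(name): name is "side" or "top" or "wrist"; returns the picture (420x560x3 uint8, red, green, blue); there is no depth.
- arm.get_calibration(name): a dict with "intrinsics" (3x3 intrinsics, pixels), "pose" (4x4, takes a point from camera to world coordinates). Camera axes: x right, y up, looking along -z (the intrinsics and any distortion apply to the point x, -y, -z); pixel columns grow to the right and rows downward; lengths in m; the calibration is good to about 2 mm. A picture is of the moment at which its call begins: read the wrist's pose just before it. get_calibration takes no time and is no camera call; for the wrist camera it gives the pose at the moment of the call.
- arm.sign_off(): hands the job in; it is judged then, once.
Trained networks look in the newest picture that a camera, given by its name, has taken for a name from the list of things; names that differ only in an ending like _2 or _b are one class to them, and where a whole thing is asked for, a point or a joint stands for the part that bears it (a point fixed in the world has none). Each returns a list of dicts, best first, with "conf" (0 to 1); they miss things now and then, are a little off and sometimes report something else, mostly with a low value. They report only what shows in the picture. A call takes as long as a camera call. They do not tell look-alikes from the thing itself.
- arm.look_for(camera, query): "point" ([row, column] in pixels, amid what is visible of it).
- arm.silhouettes(camera, query): "region" (420x560 bool, what is visible of it) and "point" ([row, column] in pixels, amid what is visible of it).
- arm.place_of(camera, query): "point" ([row, column] in pixels: a listed point, or the origin of a listed thing).
The state is a dict: "clock": time; "joints": joint angles; "dq": joint speeds; "joint_efforts": joint torques, N m; "position": TCP position; "ee_rot": TCP orientation; "force": force on the tool from outside, world axes, zero at the start; "ft_torque": the same for the moment, N m; "width": opening from 0.0 (shut) to 1.0 (fully open); "gripper_force": force on a finger pad.
Only numpy, scipy, OpenCV 4.12 (cv2) and the standard library are available. Lean on these libraries where they do the work, as an engineer would, in place of code of your own. Each camera call takes 0.05 s, during which the arm holds its last target. There are 200 camera calls.

## Working session

There is one attempt and no reset: what is moved stays moved. The work goes in short steps, Python scripts to look and compute and a shell command to move; the robot and the scene stay as the last step left them, time stands still between calls to the robot, and variables do not carry over. Pictures are saved under pics/ and viewed, at most 10 in all, crops included, and the job is handed in when it is done.

```bash
mkdir -p pics
cat > h.py <<'E'
import numpy as np, cv2
from cell import arm
def ray(cal,p):
    K=np.array(cal["intrinsics"]);T=np.array(cal["pose"])
    d=np.linalg.inv(K)@np.array([p[1],p[0],1.]);d=np.array([d[0],-d[1],-d[2]])
    d=T[:3,:3]@d;return T[:3,3],d/np.linalg.norm(d)
def atz(cal,p,z):
    o,d=ray(cal,p);return o+d*(z-o[2])/d[2]
def tri(rs):
    A=0;b=0
    for o,d in rs:
        P=np.eye(3)-np.outer(d,d);A=A+P;b=b+P@o
    return np.linalg.solve(A,b)
def proj(cal,X):
    K=np.array(cal["intrinsics"]);T=np.array(cal["pose"])
    c=T[:3,:3].T@(np.asarray(X)-T[:3,3]);u=K@np.array([c[0],-c[1],-c[2]]);return u[1]/u[2],u[0]/u[2]
def save(n,im): cv2.imwrite("pics/"+n+".png",im[:,:,::-1])
E
python3 - <<'E'
from h import *
np.set_printoptions(precision=3,suppress=True)
s=arm.observe();print({k:np.round(s[k],3) for k in s})
a=arm.get_image("top");b=arm.get_image("side")
save("top",a);save("side",b)
for c in("top","side"):
    cal=arm.get_calibration(c);print(c,np.array(cal["pose"]),cal["intrinsics"][0][0])
    for q in("gauge","housing","stand"):
        for r in arm.place_of(c,q)[:4]: print(c,q,np.round(r["point"],1),round(r["conf"],2),atz(cal,r["point"],0))
E
```

```text
{'clock': np.float64(0.0), 'joints': array([ 0.999,  0.435,  0.025,  1.574, -0.012,  1.134, -0.075]), 'dq': array([-0.002,  0.   , -0.001, -0.   ,  0.001,  0.001, -0.001]), 'joint_efforts': array([  0.   , -66.784,   0.986, -31.446,  -0.06 ,   0.043,   0.   ]), 'position': array([ 0.282, -0.557,  0.404]), 'ee_rot': array([-3.054, -0.729,  0.001]), 'force': array([-0.325, -0.121,  0.488]), 'ft_torque': array([ 0.   , -0.   , -0.036]), 'gripper_force': np.float64(0.0), 'width': np.float64(1.002)}
top [[-0.025  0.985 -0.172  0.359]
 [-1.    -0.022  0.017 -0.075]
 [ 0.013  0.173  0.985  1.129]
 [ 0.     0.     0.     1.   ]] 425.3983021119296
top gauge [221.1 367.7] 0.88 [ 0.517 -0.31   0.   ]
top gauge [276.3 368.3] 0.63 [ 0.371 -0.303  0.   ]
top gauge [241.8 395.9] 0.56 [ 0.46  -0.382  0.   ]
top housing [251.8 183.2] 0.58 [0.446 0.183 0.   ]
top stand [244.9 395.6] 0.94 [ 0.451 -0.381  0.   ]
side [[ 0.995  0.062 -0.074  0.453]
 [-0.096  0.555 -0.826 -0.894]
 [-0.01   0.829  0.559  0.647]
 [ 0.     0.     0.     1.   ]] 462.6174326121826
side gauge [321.6 215.9] 0.71 [ 0.377 -0.296  0.   ]
side gauge [317.2 286.5] 0.58 [ 0.507 -0.299  0.   ]
side gauge [357.1 260. ] 0.57 [ 0.453 -0.383  0.   ]
side gauge [241.4 239.8] 0.36 [ 0.424 -0.061  0.   ]
side housing [188.2 241.8] 0.88 [0.433 0.169 0.   ]
side stand [356.7 261.9] 0.93 [ 0.457 -0.382  0.   ]
side stand [216.3 249.3] 0.48 [0.449 0.035 0.   ]
```

View pics/top.png

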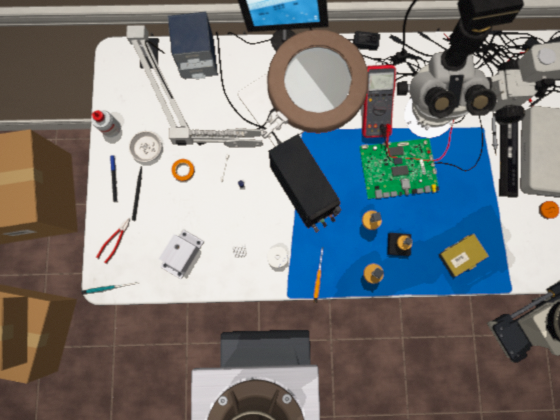

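View pics/side.png

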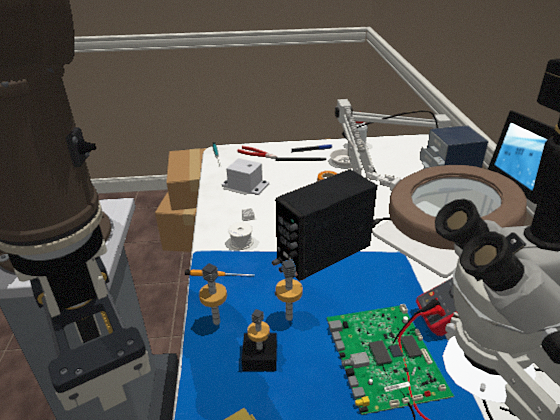

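Both views show three gauge-like things. In the top view they are:
- the one in the black stand, head about (243,404)
- a free-standing one at (220,372)
- a free-standing one at (273,375)

In the side view they are at (258,330), (289,290) and (213,293). The one in the stand fits the description and looks smallest, so I'll check it with a close crop. The housing is at (252,183) in the top view, the power supply at (305,180) and the spool at (278,257).

```bash
cat >> h.py <<'E'
from scipy.spatial.transform import Rotation as R
def tool(): 
    s=arm.observe();return np.array(s["position"]),R.from_rotvec(s["ee_rot"]).as_matrix()
def shift(target):  # world target of TCP -> tool shift
    p,M=tool();return M.T@(np.asarray(target)-p)
E
python3 - <<'E'
from h import *
np.set_printoptions(precision=3,suppress=True)
p,M=tool();print(M)
c=np.array(arm.get_calibration("wrist")["pose"]);print(M.T@(c[:3,3]-p),M.T@c[:3,:3], arm.get_calibration("wrist")["intrinsics"])
# two-view triangulations
ct,cs=arm.get_calibration("top"),arm.get_calibration("side")
for q in("gauge_head","collar_under","gauge_tip","bore_mouth"):
    T=arm.place_of("top",q)[:4];S=arm.place_of("side",q)[:4]
    for t in T:
        for s in S:
            a,b=ray(ct,t["point"]),ray(cs,s["point"]);X=tri([a,b])
            e=np.linalg.norm(np.cross(X-a[0],a[1]))
            if e<.01: print(q,np.round(t["point"]),np.round(s["point"]),round(t["conf"],2),round(s["conf"],2),X,round(e,4))
print(shift([.43,-.40,.42]))
E
```

```text
[[ 0.892  0.452 -0.   ]
 [ 0.452 -0.892  0.   ]
 [-0.    -0.    -1.   ]]
[ 0.084 -0.001  0.02 ] [[ 0.001  0.952  0.307]
 [ 1.    -0.001  0.   ]
 [ 0.     0.307 -0.952]] [[348.868   0.    277.564]
 [  0.    348.868 209.28 ]
 [  0.      0.      1.   ]]
gauge_head [216. 376.] [271. 285.] 0.63 0.56 [ 0.508 -0.305  0.12 ] 0.0035
collar_under [275. 372.] [299. 213.] 0.69 0.65 [ 0.376 -0.301  0.062] 0.0023
collar_under [242. 402.] [336. 259.] 0.66 0.54 [ 0.454 -0.383  0.053] 0.0002
collar_under [222. 370.] [296. 290.] 0.45 0.72 [ 0.51  -0.305  0.059] 0.0031
bore_mouth [244. 176.] [168. 252.] 0.67 0.96 [0.463 0.191 0.046] 0.0002
[ 0.203 -0.074 -0.015]
```

```bash
python3 -m inch '0.045 -0.018 0 0 0.09; 0.09 -0.035 0 0 0.09; 0.135 -0.05 0 0 0.09; 0.18 -0.065 0 0 0.09; 0.23 -0.08 0 0 0.09'
python3 - <<'E'
from h import *
np.set_printoptions(precision=3,suppress=True)
im=arm.get_image("wrist");save("w1",im)
cal=arm.get_calibration("wrist")
print(tool()[0])
for q in("gauge","gauge_head","collar_under","stand"):
    for r in arm.place_of("wrist",q)[:4]: print(q,np.round(r["point"]),round(r["conf"],2),atz(cal,r["point"],{"gauge":.008,"stand":0,"gauge_head":.099,"collar_under":.064}[q]))
E
```

```text
clock: 1.3
position: [0.4506, -0.3826, 0.405]
ee_rot: [3.055, 0.728, 0.0]
force: [1.2, -0.4, 0.4]
width: 0.978
gripper_force: 0.0
[ 0.458 -0.375  0.405]
gauge [ 92. 234.] 0.97 [ 0.517 -0.292  0.008]
gauge [199. 185.] 0.91 [ 0.388 -0.292  0.008]
gauge [173. 277.] 0.59 [ 0.463 -0.369  0.008]
gauge_head [ 88. 214.] 0.98 [ 0.517 -0.287  0.099]
gauge_head [200. 282.] 0.81 [ 0.461 -0.376  0.099]
gauge_head [242. 141.] 0.76 [ 0.369 -0.283  0.099]
collar_under [ 90. 227.] 0.9 [ 0.518 -0.292  0.064]
collar_under [189. 280.] 0.87 [ 0.46  -0.374  0.064]
collar_under [216. 164.] 0.77 [ 0.385 -0.287  0.064]
stand [173. 278.] 0.56 [ 0.462 -0.371  0.   ]
```

View pics/w1.png

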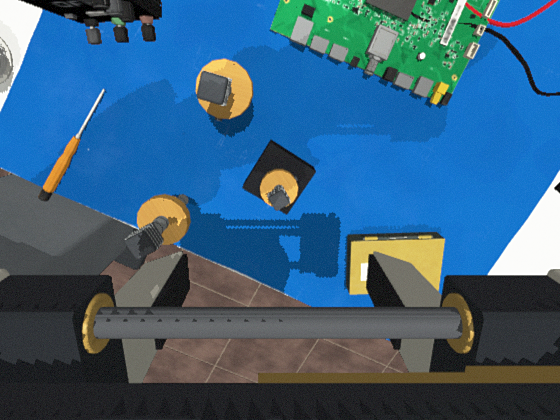

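The gauge in the stand is near (280,190), with a collar about 40 px wide. The look-alikes at (222,90) and (160,220) have collars about 55 px wide, so the stand gauge is the smallest. Next is a close crop to confirm it and get the head's orientation.

```bash
python3 -m inch '0 0 0 0 0.09'
python3 - <<'E'
from h import *
np.set_printoptions(precision=3,suppress=True)
im=arm.get_image("wrist")
cal=arm.get_calibration("wrist");print(tool()[0])
save("w2",cv2.resize(im[130:230,230:330],None,fx=6,fy=6,interpolation=cv2.INTER_CUBIC))
for q in("gauge_head","collar_under","stand"):
    for r in arm.place_of("wrist",q)[:4]: print(q,np.round(r["point"],1),round(r["conf"],2),atz(cal,r["point"],{"stand":0,"gauge_head":.099,"collar_under":.064}[q]))
E
```

```text
clock: 1.65
position: [0.4486, -0.3852, 0.4047]
ee_rot: [3.056, 0.726, -0.001]
force: [-0.2, -0.7, 0.0]
width: 0.981
gripper_force: 0.0
[ 0.449 -0.385  0.405]
gauge_head [198.  279.3] 0.69 [ 0.45  -0.386  0.099]
gauge_head [234.8 139.1] 0.64 [ 0.365 -0.29   0.099]
gauge_head [ 84.1 209.8] 0.55 [ 0.508 -0.296  0.099]
collar_under [184.5 274.9] 0.97 [ 0.451 -0.381  0.064]
collar_under [213. 164.] 0.89 [ 0.378 -0.297  0.064]
collar_under [ 88.6 222. ] 0.85 [ 0.507 -0.301  0.064]
stand [171.2 276.5] 0.93 [ 0.452 -0.382  0.   ]
```

View pics/w2.png

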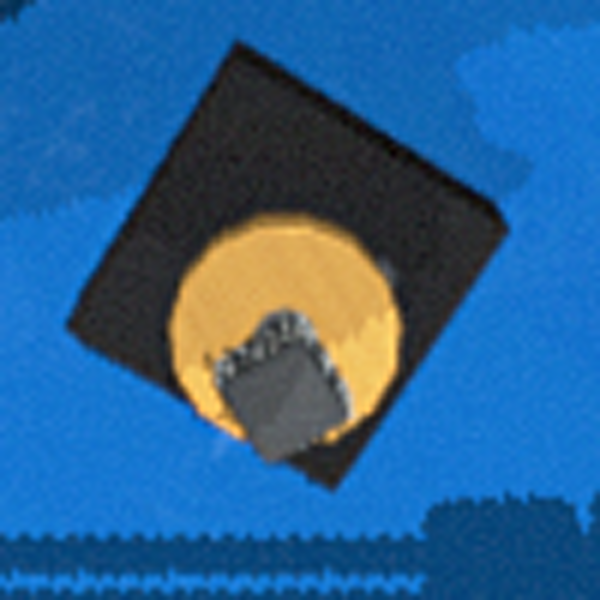

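The crop shows the smooth-headed small gauge in the square black stand. The head's top corners are near crop (222,388), (290,343), (348,415) and (270,462). This is the one I want.

Run:
```python
from h import *
np.set_printoptions(precision=3,suppress=True)
c=arm.get_calibration("wrist");p,M=tool()
C=[(222,388),(290,343),(348,415),(270,462)]
W=[atz(c,(130+y/6,230+x/6),.108) for x,y in C];print(np.mean(W,0))
for i in range(4):
    d=M.T@(W[(i+1)%4]-W[i]);print(np.linalg.norm(d),np.degrees(np.arctan2(-d[0],d[1]))%90)
S=[(68,325),(238,42),(508,225),(335,488)]
W=[atz(c,(130+y/6,230+x/6),.03) for x,y in S];print(np.mean(W,0))
for i in range(4):
    d=M.T@(W[(i+1)%4]-W[i]);print(np.linalg.norm(d),np.degrees(np.arctan2(-d[0],d[1]))%90)
ct,cs=arm.get_calibration("top"),arm.get_calibration("side")
arm.get_image("top");arm.get_image("side");G=[.450,-.386]
for q in("gauge_head","collar_under"):
    rs=[]
    for n,cc in(("wrist",c),("top",ct),("side",cs)):
        for r in arm.place_of(n,q):
            X=atz(cc,r["point"],.09 if q=="gauge_head" else .062)
            if np.linalg.norm(X[:2]-G)<.03: rs.append(ray(cc,r["point"]));print(n,np.round(r["point"]),X);break
    if len(rs)>1: print(q,tri(rs))
```

```text
[ 0.453 -0.382  0.108]
0.01127416906023074 55.67315834162194
0.01295795706697528 51.89758200993526
0.01271026045747524 57.70772698513238
0.012491820147874842 58.31057737491615
[ 0.454 -0.382  0.03 ]
0.056991565251752696 31.626874194264488
0.05547347962590348 33.80678211278844
0.05578845212167644 31.654603459864873
0.05541375698870218 32.56466557203936
wrist [198. 279.] [ 0.449 -0.386  0.09 ]
side [316. 259.] [ 0.456 -0.373  0.09 ]
gauge_head [ 0.454 -0.385  0.103]
wrist [184. 275.] [ 0.451 -0.38   0.062]
side [336. 259.] [ 0.454 -0.391  0.062]
collar_under [ 0.452 -0.382  0.053]
```

```bash
python3 -m inch '0.002 0 0.02 -0.148 0.05; 0.003 0 0.04 -0.296 0.05; 0.005 -0.001 0.06 -0.445 0.05; 0.005 -0.001 0.08 -0.593 0.05; 0.005 -0.001 0.08 -0.593 0.05'; python3 -m inch '0 0 0 0 0.05; 0 0 0 0 0.05'
python3 - <<'E'
from h import *
np.set_printoptions(precision=3,suppress=True)
im=arm.get_image("wrist");p,M=tool();print(p,M)
c=arm.get_calibration("wrist")
r0,c0=proj(c,[.453,-.382,.1]);r0=int(r0);c0=int(c0);print(r0,c0)
save("w3",cv2.resize(im[r0-70:r0+70,c0-90:c0+90],None,fx=4,fy=4,interpolation=cv2.INTER_CUBIC))
for q in("gauge_head","collar_under"):
    for r in arm.place_of("wrist",q)[:4]: print(q,np.round(r["point"],1),round(r["conf"],2),atz(c,r["point"],{"gauge_head":.099,"collar_under":.064}[q]))
E
```

```text
clock: 2.75
position: [0.4529, -0.3803, 0.3222]
ee_rot: [-2.703, -1.592, 0.003]
force: [-0.2, -0.9, 0.4]
width: 0.593
gripper_force: 0.0
clock: 2.95
position: [0.4542, -0.381, 0.326]
ee_rot: [2.711, 1.585, 0.001]
force: [0.5, -0.3, 0.8]
width: 0.545
gripper_force: 0.0
[ 0.454 -0.381  0.326] [[ 0.49   0.872  0.002]
 [ 0.872 -0.49  -0.001]
 [-0.     0.002 -1.   ]]
237 276
gauge_head [ 69.1 294.5] 0.87 [ 0.511 -0.3    0.099]
gauge_head [236.6 278.5] 0.75 [ 0.454 -0.382  0.099]
gauge_head [195.6  74.7] 0.66 [ 0.358 -0.297  0.099]
collar_under [ 71.3 291.1] 0.7 [ 0.511 -0.298  0.064]
collar_under [171.4 120.6] 0.7 [ 0.375 -0.297  0.064]
collar_under [217.2 273.2] 0.59 [ 0.451 -0.38   0.064]
```

View pics/w3.png

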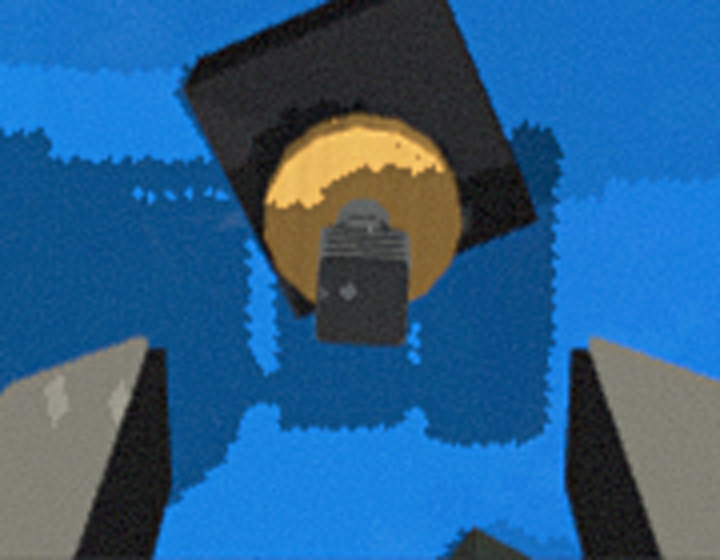

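The head is square to the fingers and centred at crop (362,300), with clear space on both sides. Descending to grip.

```bash
python3 -m inch '0 0 0.02 0 0.05; 0 0 0.04 0 0.05; 0 0 0.055 0 0.05; 0 0 0.064 0 0.05; 0 0 0.064 0 0.05' && python3 -m inch '0 0 0 0 0.02; 0 0 0 0 0.005; 0 0 0 0 0.005; 0 0 0 0 0.005; 0 0 0 0 0.005' 30; python3 -m inch '0 0 0 0 0.005; 0 0 0 0 0.005; 0 0 0 0 0.005;0 0 0 0 0.005;0 0 0 0 0.005'
```

```text
clock: 3.6
position: [0.4537, -0.3805, 0.26]
ee_rot: [-2.708, -1.589, 0.001]
force: [-0.8, 0.1, -0.5]
width: 0.542
gripper_force: 0.0
clock: 4.1
position: [0.4539, -0.3807, 0.2611]
ee_rot: [2.709, 1.59, 0.0]
force: [-0.3, -0.5, 1.9]
width: 0.158
gripper_force: 0.5
clock: 4.6
position: [0.454, -0.3808, 0.261]
ee_rot: [2.709, 1.59, 0.0]
force: [-0.5, 0.8, 4.9]
width: 0.145
gripper_force: 30.0
```

```bash
python3 -m inch '0 0 -0.02 0 0.005; 0 0 -0.055 0 0.005; 0 0 -0.095 0 0.005; 0 0 -0.135 0 0.005; 0 0 -0.18 0 0.005' && python3 -m inch '0 0 0 0 0.005; 0 0 0 0 0.005'
python3 - <<'E'
from h import *
np.set_printoptions(precision=3,suppress=True)
print(arm.observe()["width"]*.0918)
im=arm.get_image("wrist")
for t in([.41,-.15,.435],[.40,.10,.435],[.42,.17,.435]): print(shift(t))
ct,cs=arm.get_calibration("top"),arm.get_calibration("side")
arm.get_image("top");arm.get_image("side")
for n,cc in(("top",ct),("side",cs)):
    for q,z in(("housing",0),("bore_mouth",.06),("spool",0)):
        for r in arm.place_of(n,q)[:2]: print(n,q,np.round(r["point"],1),round(r["conf"],2),atz(cc,r["point"],z))
E
```

```text
clock: 5.1
position: [0.4533, -0.3803, 0.4411]
ee_rot: [-2.707, -1.589, 0.002]
force: [0.6, -0.2, -2.2]
width: 0.149
gripper_force: 30.0
clock: 5.3
position: [0.4538, -0.3806, 0.4411]
ee_rot: [2.708, 1.59, 0.001]
force: [-0.6, 0.3, -2.5]
width: 0.148
gripper_force: 30.0
0.013606402546249034
[ 0.18  -0.15   0.005]
[ 0.393 -0.281  0.005]
[ 0.464 -0.298  0.005]
top housing [254.7 184.2] 0.58 [0.439 0.18  0.   ]
top bore_mouth [242.8 179.4] 0.67 [0.465 0.179 0.06 ]
top bore_mouth [243.6 397.7] 0.44 [ 0.45 -0.37  0.06]
side spool [242.6 242. ] 0.5 [ 0.429 -0.066  0.   ]
```

```bash
python3 -m inch '0.036 -0.03 0 0 0.005; 0.072 -0.06 0 0 0.005; 0.108 -0.09 0 0 0.005; 0.144 -0.12 0 0 0.005; 0.18 -0.15 0 0 0.005' && python3 -m inch '0.04 -0.02 0 0 0.005; 0.08 -0.04 0 0 0.005; 0.12 -0.06 0 0 0.005; 0.16 -0.08 0 0 0.005; 0.2 -0.1 0 0 0.005' ; python3 -m inch '0.02 0 0 0 0.005; 0.04 0.0 0 0 0.005; 0.04 0 0 0 0.005; 0.04 0 0 0 0.005'
python3 - <<'E'
from h import *
np.set_printoptions(precision=3,suppress=True)
im=arm.get_image("wrist");p,M=tool();print(p)
save("w4",im)
c=arm.get_calibration("wrist")
for q,z in(("housing",0),("bore_mouth",.06),("gauge_tip",.19),("gauge",.19),("collar_under",.245)):
    for r in arm.place_of("wrist",q)[:2]: print(q,np.round(r["point"],1),round(r["conf"],2),atz(c,r["point"],z))
E
```

```text
clock: 6.25
position: [0.4099, -0.1486, 0.4407]
ee_rot: [2.709, 1.59, 0.0]
force: [1.1, 1.7, -1.5]
width: 0.154
gripper_force: 30.0
clock: 6.75
position: [0.4204, 0.0747, 0.441]
ee_rot: [2.709, 1.59, 0.001]
force: [1.1, 0.1, -1.3]
width: 0.149
gripper_force: 30.0
clock: 7.15
position: [0.4402, 0.1079, 0.4405]
ee_rot: [-2.708, -1.591, 0.001]
force: [-0.1, -1.1, -1.8]
width: 0.148
gripper_force: 30.0
[0.44  0.107 0.441]
housing [110.5 248.7] 0.6 [0.444 0.184 0.   ]
bore_mouth [103.4 250. ] 0.76 [0.454 0.189 0.06 ]
gauge_tip [224.5 277.2] 0.84 [0.439 0.106 0.19 ]
gauge [223.3 278. ] 0.71 [0.439 0.107 0.19 ]
gauge [152.9 442.8] 0.5 [0.558 0.097 0.19 ]
collar_under [254.9 277.7] 0.74 [0.44  0.108 0.245]
```

View pics/w4.png

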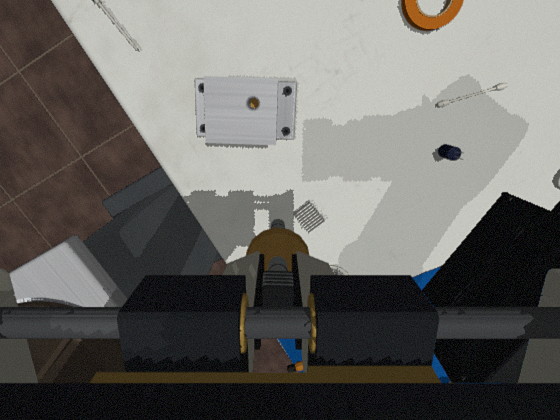

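The bore shows at (253,103), in the top face of the housing. The held gauge's tip is at (277,224), vertical and on the tool axis. I'll move nearer and measure the bore from this second place.

```bash
cat >> h.py <<'E'
def bore(im,guess,r=22):
    y,x=map(int,guess);g=im[y-r:y+r,x-r:x+r].astype(int)
    hsv=cv2.cvtColor(im[y-r:y+r,x-r:x+r],cv2.COLOR_RGB2HSV)
    m=((hsv[:,:,1]>70)|(hsv[:,:,2]<90)).astype(np.uint8)
    n,l,st,ce=cv2.connectedComponentsWithStats(m)
    k=min((i for i in range(1,n) if st[i,4]>15),key=lambda i:np.hypot(*(ce[i]-r)))
    b=st[k];return (y-r+b[1]+(b[3]-1)/2,x-r+b[0]+(b[2]-1)/2),b
E
python3 - <<'E'
from h import *
np.set_printoptions(precision=4,suppress=True)
im=cv2.imread("pics/w4.png")[:,:,::-1].copy();c=arm.get_calibration("wrist");b,st=bore(im,(103,253),14);print(b,st,atz(c,b,.06))
o,d=ray(c,b);np.save("ray1.npy",np.array([o,d]))
X=atz(c,b,.06);p,M=tool();print(shift([X[0]-.04*M[0,0],X[1]-.04*M[1,0],.38]),M)
E
```

```text
(np.float64(102.5), np.float64(253.0)) [ 9  8 11 12 94] [0.4569 0.1878 0.06  ]
[ 0.0385 -0.0246  0.0608] [[ 0.4884  0.8726  0.0002]
 [ 0.8726 -0.4884 -0.0003]
 [-0.0002  0.0003 -1.    ]]
```

```bash
python3 -m inch '0.02 -0.012 0.02 0 0.005; 0.039 -0.025 0.04 0 0.005; 0.039 -0.025 0.06 0 0.005; 0.039 -0.025 0.06 0 0.005; 0.039 -0.025 0.06 0 0.005'
python3 - <<'E'
from h import *
np.set_printoptions(precision=4,suppress=True)
im=arm.get_image("wrist");p,M=tool();c=arm.get_calibration("wrist");print(p)
g=proj(c,[.4569,.1878,.06]);print(g)
b,st=bore(im,g,24);print(b,st,atz(c,b,.06))
o,d=np.load("ray1.npy");print("tri",tri([(o,d),ray(c,b)]))
for r in arm.place_of("wrist","gauge_tip")[:2]: print(np.round(r["point"],1),r["conf"],atz(c,r["point"],p[2]-.253))
save("w5",cv2.resize(im[60:310,180:380],None,fx=2.4,fy=2.4,interpolation=cv2.INTER_CUBIC))
E
```

```text
clock: 7.95
position: [0.4375, 0.1536, 0.381]
ee_rot: [2.71, 1.59, -0.001]
force: [0.2, -0.8, -0.7]
width: 0.147
gripper_force: 30.0
[0.4378 0.1537 0.3815]
(np.float64(151.63078082148843), np.float64(277.83601605009676))
(np.float64(150.5), np.float64(277.5)) [ 18  17  14  14 143] [0.4571 0.1888 0.06  ]
tri [0.4566 0.1879 0.0534]
[225.4 278.9] 0.94 [0.4369 0.1506 0.1285]
```

View pics/w5.png

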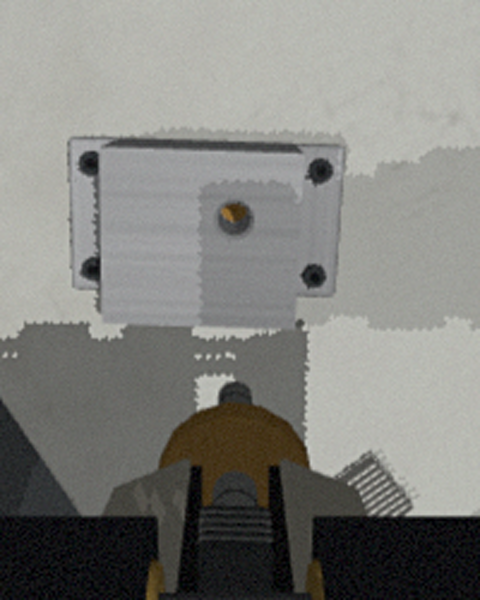

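The bore is at crop (235,218) and the gauge tip at (235,390), in the same column. The bore is about 40 mm ahead. I'll move over it with the tip about 10 mm above the mouth and compare again.

```bash
python3 -m inch '0.02 0 0.01 0 0.005; 0.041 -0.001 0.025 0 0.005; 0.041 -0.001 0.045 0 0.005; 0.041 -0.001 0.055 0 0.005; 0.041 -0.001 0.055 0 0.005'; python3 -m inch '0 0 0 0 0.005;0 0 0 0 0.005'
python3 - <<'E'
from h import *
np.set_printoptions(precision=4,suppress=True)
im=arm.get_image("wrist");p,M=tool();c=arm.get_calibration("wrist");print(p)
cs=arm.get_calibration("side");s=arm.get_image("side")
for n,cc in(("wrist",c),("side",cs)):
    for q,z in(("gauge_tip",p[2]-.253),("bore_mouth",.06)):
        for r in arm.place_of(n,q)[:1]:
            X=atz(cc,r["point"],z);print(n,q,np.round(r["point"],1),round(r["conf"],2),X)
g=proj(cs,[.4571,.1885,.07]);print(g);r0,c0=map(int,g)
print(proj(c,[.4571,.1885,.06]))
A=cv2.resize(im[150:290,208:348],(560,560),interpolation=cv2.INTER_CUBIC)
B=cv2.resize(s[r0-35:r0+35,max(0,c0-14):c0+14],(224,560),interpolation=cv2.INTER_CUBIC)
save("w6",np.hstack([A,B]))
E
```

```text
clock: 8.55
position: [0.4564, 0.1896, 0.3251]
ee_rot: [2.71, 1.589, -0.003]
force: [0.4, -0.3, -1.0]
width: 0.148
gripper_force: 30.0
clock: 8.75
position: [0.4569, 0.1902, 0.3268]
ee_rot: [2.709, 1.589, 0.002]
force: [0.8, -0.2, -1.7]
width: 0.148
gripper_force: 30.0
[0.4568 0.1903 0.3267]
wrist gauge_tip [224.  279.4] 0.81 [0.457  0.1881 0.0737]
wrist bore_mouth [217.3 278.5] 0.95 [0.4566 0.1886 0.06  ]
side gauge_tip [321.7 212.8] 0.66 [ 0.3806 -0.3635  0.0737]
side bore_mouth [166.2 250.4] 0.87 [0.4597 0.1783 0.06  ]
(np.float64(161.04368714723842), np.float64(249.0636927152497))
(np.float64(217.10458260665035), np.float64(279.1335190758864))
```

View pics/w6.png

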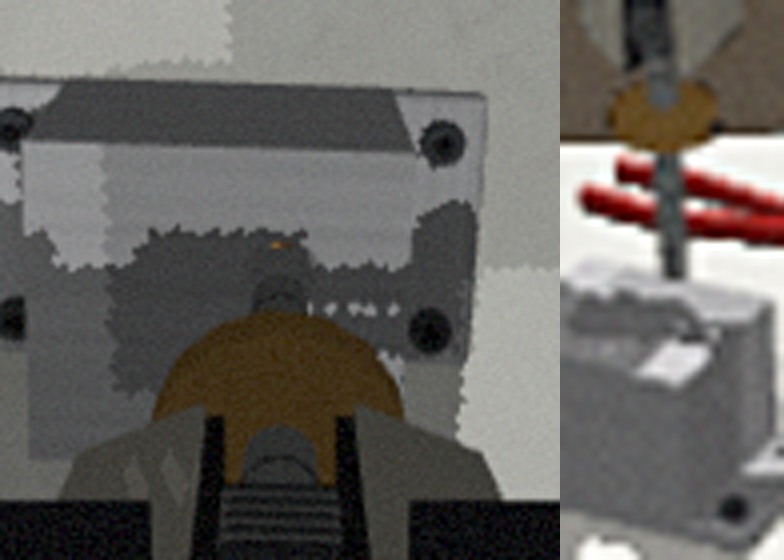

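Tip and bore agree to about 0.5 mm in the wrist view, and the side view shows the tip over the bore. I'll use a light grip so that the rod slips before it can press hard, then lower slowly.

```bash
python3 -m inch '0 0 0.003 0 0.005; 0 0 0.006 0 0.005; 0 0 0.008 0 0.005; 0 0 0.01 0 0.005; 0 0 0.01 0 0.005' 8; python3 -m inch '0 0 0.0015 0 0.005; 0 0 0.003 0 0.005; 0 0 0.0045 0 0.005;0 0 0.006 0 0.005;0 0 0.006 0 0.005'
```

```text
clock: 9.55
position: [0.4564, 0.1904, 0.3153]
ee_rot: [-2.709, -1.591, 0.001]
force: [-0.1, 0.8, -0.4]
width: 0.152
gripper_force: 8.0
clock: 10.05
position: [0.4565, 0.1904, 0.3095]
ee_rot: [-2.709, -1.59, 0.001]
force: [-0.8, -0.2, -1.5]
width: 0.151
gripper_force: 8.0
```

```bash
python3 -m inch '0 0 0.0015 0 0.005; 0 0 0.003 0 0.005; 0 0 0.0045 0 0.005;0 0 0.006 0 0.005;0 0 0.006 0 0.005'; python3 -m inch '0 0 0.0015 0 0.005; 0 0 0.003 0 0.005; 0 0 0.0045 0 0.005;0 0 0.006 0 0.005;0 0 0.006 0 0.005';  python3 - <<'E'
from h import *
np.set_printoptions(precision=4,suppress=True)
im=arm.get_image("wrist");p,M=tool();c=arm.get_calibration("wrist");print(p)
r0,c0=map(int,proj(c,[.457,.189,.07]));print(r0,c0)
A=cv2.resize(im[r0-90:r0+90,c0-90:c0+90],(540,540),interpolation=cv2.INTER_CUBIC)
save("w7",A)
for q in("collar_under","gauge_head"):
    for r in arm.place_of("wrist",q)[:1]: print(q,np.round(r["point"],1),[proj(c,[p[0],p[1],p[2]-.253+h]) for h in(.056,.091)])
E
```

```text
clock: 10.55
position: [0.4565, 0.1904, 0.3035]
ee_rot: [2.709, 1.59, -0.001]
force: [-0.6, -0.1, -1.5]
width: 0.153
gripper_force: 8.0
clock: 11.05
position: [0.4564, 0.1904, 0.2975]
ee_rot: [-2.709, -1.591, 0.001]
force: [0.2, 0.5, -2.1]
width: 0.152
gripper_force: 8.0
[0.4565 0.1904 0.2976]
235 279
collar_under [253.1 278. ] [(np.float64(255.22267056105403), np.float64(278.2688237648059)), (np.float64(288.0350594388603), np.float64(278.39450008291226))]
gauge_head [293.7 277.2] [(np.float64(255.22267056105403), np.float64(278.2688237648059)), (np.float64(288.0350594388603), np.float64(278.39450008291226))]
```

View pics/w7.png

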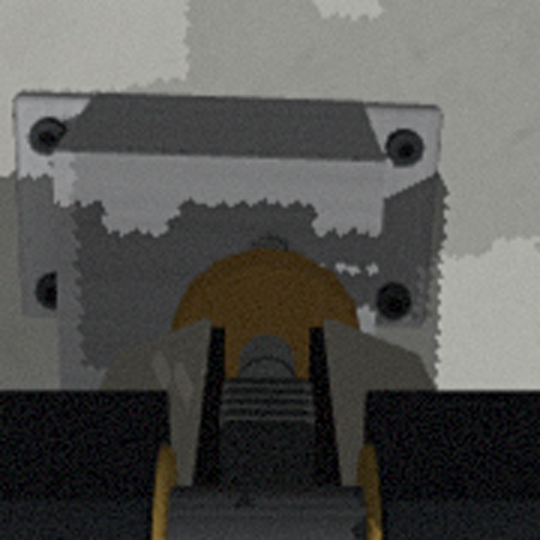

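The rod is in the bore, with the rim just visible at crop (268,240), and nothing has slipped. I'll feel for the bottom in small steps, stopping when the force rises.

```bash
cat > ok.py <<'E'
import sys
from cell import arm
s=arm.observe();f=s["force"][2]
print("%.2f z=%.4f f=%.1f"%(s["clock"],s["position"][2],f));sys.exit(f>2.0)
E
q(){ python3 ok.py; }
python3 -m inch '0 0 0.0015 0 0.005; 0 0 0.003 0 0.005; 0 0 0.0045 0 0.005;0 0 0.0045 0 0.005' >/dev/null; q &&
python3 -m inch '0 0 0.0008 0 0.005; 0 0 0.0016 0 0.005; 0 0 0.0016 0 0.005' >/dev/null; q &&
python3 -m inch '0 0 0.0008 0 0.005; 0 0 0.0016 0 0.005; 0 0 0.0016 0 0.005' >/dev/null && q &&
python3 -m inch '0 0 0.0008 0 0.005; 0 0 0.0016 0 0.005; 0 0 0.0016 0 0.005' >/dev/null && q &&
python3 -m inch '0 0 0.0008 0 0.005; 0 0 0.0016 0 0.005; 0 0 0.0016 0 0.005' >/dev/null && q &&
python3 -m inch '0 0 0.0008 0 0.005; 0 0 0.0016 0 0.005; 0 0 0.0016 0 0.005' >/dev/null && q &&
python3 -m inch '0 0 0.0008 0 0.005; 0 0 0.0016 0 0.005; 0 0 0.0016 0 0.005' >/dev/null && q
```

```text
11.60 z=0.2930 f=-1.5
11.60 z=0.2930 f=-1.5False
False
```

```bash
sed -i 's/sys.exit(f>2.0)/sys.exit(int(f>1.8))/' ok.py
q(){ python3 ok.py; }
python3 -m inch '0 0 0.0008 0 0.005; 0 0 0.0016 0 0.005; 0 0 0.0016 0 0.005' >/dev/null && q &&
python3 -m inch '0 0 0.0008 0 0.005; 0 0 0.0016 0 0.005; 0 0 0.0016 0 0.005' >/dev/null && q &&
python3 -m inch '0 0 0.0008 0 0.005; 0 0 0.0016 0 0.005; 0 0 0.0016 0 0.005' >/dev/null && q &&
python3 -m inch '0 0 0.0008 0 0.005; 0 0 0.0016 0 0.005; 0 0 0.0016 0 0.005' >/dev/null && q &&
python3 -m inch '0 0 0.0008 0 0.005; 0 0 0.0016 0 0.005; 0 0 0.0016 0 0.005' >/dev/null && q &&
python3 -m inch '0 0 0.0008 0 0.005; 0 0 0.0016 0 0.005; 0 0 0.0016 0 0.005' >/dev/null && q &&
python3 -m inch '0 0 0.0008 0 0.005; 0 0 0.0016 0 0.005; 0 0 0.0016 0 0.005' >/dev/null && q
```

```text
11.90 z=0.2915 f=-0.8
12.20 z=0.2899 f=-1.7
12.50 z=0.2883 f=-1.8
12.80 z=0.2867 f=-1.3
13.10 z=0.2851 f=-1.7
13.40 z=0.2835 f=-0.9
13.70 z=0.2819 f=-1.8
```

Tip is at about z=0.029 (31 mm deep) with no bottom felt yet. Continuing.

```bash
q(){ python3 ok.py; }
python3 -m inch '0 0 0.0008 0 0.005; 0 0 0.0016 0 0.005; 0 0 0.0016 0 0.005' >/dev/null && q &&
python3 -m inch '0 0 0.0008 0 0.005; 0 0 0.0016 0 0.005; 0 0 0.0016 0 0.005' >/dev/null && q &&
python3 -m inch '0 0 0.0008 0 0.005; 0 0 0.0016 0 0.005; 0 0 0.0016 0 0.005' >/dev/null && q &&
python3 -m inch '0 0 0.0008 0 0.005; 0 0 0.0016 0 0.005; 0 0 0.0016 0 0.005' >/dev/null && q &&
python3 -m inch '0 0 0.0008 0 0.005; 0 0 0.0016 0 0.005; 0 0 0.0016 0 0.005' >/dev/null && q &&
python3 -m inch '0 0 0.0008 0 0.005; 0 0 0.0016 0 0.005; 0 0 0.0016 0 0.005' >/dev/null && q &&
python3 -m inch '0 0 0.0008 0 0.005; 0 0 0.0016 0 0.005; 0 0 0.0016 0 0.005' >/dev/null && q
```

```text
14.00 z=0.2803 f=-0.4
14.30 z=0.2795 f=6.6
```

The bottom is felt at about 8 N, at a depth near 33.5 mm. I'll hold briefly, ease off a little, then open the fingers just clear of the head.

```bash
python3 -m inch '0 0 0 0 0.005; 0 0 0 0 0.005; 0 0 0 0 0.005;0 0 0 0 0.005'; python3 ok.py; python3 -m inch '0 0 0 0 0.018; 0 0 0 0 0.022; 0 0 0 0 0.022; 0 0 0 0 0.022; 0 0 0 0 0.022'
```

```text
clock: 14.7
position: [0.4569, 0.1908, 0.2796]
ee_rot: [2.709, 1.59, 0.003]
force: [-1.2, 0.3, 6.3]
width: 0.152
gripper_force: 8.0
14.70 z=0.2796 f=6.3
clock: 15.2
position: [0.4565, 0.1904, 0.2787]
ee_rot: [-2.709, -1.59, 0.0]
force: [-0.8, 0.2, -0.1]
width: 0.24
gripper_force: 0.0
```

```bash
python3 -m inch '0 0 0.0015 0 0.022; 0 0 0.003 0 0.022; 0 0 0.0045 0 0.022; 0 0 0.006 0 0.022; 0 0 0.0075 0 0.022'; python3 -m inch '0 0 0.0015 0 0.022; 0 0 0.003 0 0.022; 0 0 0.0045 0 0.022; 0 0 0.006 0 0.022; 0 0 0.0075 0 0.022'
```

```text
clock: 15.7
position: [0.4565, 0.1904, 0.2711]
ee_rot: [-2.709, -1.59, 0.0]
force: [0.0, -0.3, 0.1]
width: 0.239
gripper_force: 0.0
clock: 16.2
position: [0.4567, 0.1905, 0.264]
ee_rot: [2.709, 1.59, 0.001]
force: [0.5, -0.7, 4.5]
width: 0.236
gripper_force: 2.2
```

The fingertips are now sliding the collar at about 4.5 N. I'll keep going and slow down near the face.

```bash
python3 -m inch '0 0 0.0015 0 0.022; 0 0 0.003 0 0.022; 0 0 0.0045 0 0.022; 0 0 0.006 0 0.022; 0 0 0.0075 0 0.022'; sed -i 's/f>1.8/f>9/' ok.py; q(){ python3 ok.py; }; q &&
python3 -m inch '0 0 0.0005 0 0.022; 0 0 0.001 0 0.022; 0 0 0.001 0 0.022' >/dev/null && q &&
python3 -m inch '0 0 0.0005 0 0.022; 0 0 0.001 0 0.022; 0 0 0.001 0 0.022' >/dev/null && q &&
python3 -m inch '0 0 0.0005 0 0.022; 0 0 0.001 0 0.022; 0 0 0.001 0 0.022' >/dev/null && q &&
python3 -m inch '0 0 0.0005 0 0.022; 0 0 0.001 0 0.022; 0 0 0.001 0 0.022' >/dev/null && q &&
python3 -m inch '0 0 0.0005 0 0.022; 0 0 0.001 0 0.022; 0 0 0.001 0 0.022' >/dev/null && q &&
python3 -m inch '0 0 0.0005 0 0.022; 0 0 0.001 0 0.022; 0 0 0.001 0 0.022' >/dev/null && q
```

```text
clock: 16.7
position: [0.4566, 0.1905, 0.2562]
ee_rot: [2.709, 1.59, 0.0]
force: [1.0, 0.7, 5.3]
width: 0.239
gripper_force: 2.2
16.70 z=0.2562 f=5.3
17.00 z=0.2552 f=3.1
17.30 z=0.2543 f=4.0
17.60 z=0.2532 f=3.6
17.90 z=0.2522 f=3.0
18.20 z=0.2512 f=3.0
18.50 z=0.2503 f=2.8
```

```bash
q(){ python3 ok.py; }; 
python3 -m inch '0 0 0.0005 0 0.022; 0 0 0.001 0 0.022; 0 0 0.001 0 0.022' >/dev/null && q &&
python3 -m inch '0 0 0.0005 0 0.022; 0 0 0.0005 0 0.022' >/dev/null && q &&
python3 -m inch '0 0 0.0005 0 0.022; 0 0 0.0005 0 0.022' >/dev/null && q &&
python3 -m inch '0 0 0.0005 0 0.022; 0 0 0.0005 0 0.022' >/dev/null && q &&
python3 -m inch '0 0 0.0005 0 0.022; 0 0 0.0005 0 0.022' >/dev/null && q &&
python3 -m inch '0 0 0.0005 0 0.022; 0 0 0.0005 0 0.022' >/dev/null && q &&
python3 -m inch '0 0 0.0005 0 0.022; 0 0 0.0005 0 0.022' >/dev/null && q &&
python3 -m inch '0 0 0.0005 0 0.022; 0 0 0.0005 0 0.022' >/dev/null && q
```

```text
18.80 z=0.2492 f=4.8
19.00 z=0.2488 f=3.4
19.20 z=0.2484 f=4.2
19.40 z=0.2483 f=11.5
```

The collar is firmly stopped at z=0.2483, where a flush collar was predicted (about 0.248). Backing off.

```bash
python3 -m inch '0 0 -0.003 0 0.022; 0 0 -0.006 0 0.03; 0 0 -0.02 0 0.03; 0 0 -0.05 0 0.03; 0 0 -0.09 0 0.03'; python3 -m inch '-0.02 0 -0.04 0 0.03; -0.04 0 -0.04 0 0.03; -0.06 0 -0.04 0 0.03; -0.06 0 -0.04 0 0.03; -0.06 0 -0.04 0 0.03'
python3 - <<'E'
from h import *
np.set_printoptions(precision=4,suppress=True)
im=arm.get_image("wrist");s=arm.get_image("side");p,M=tool();c=arm.get_calibration("wrist");cs=arm.get_calibration("side")
r0,c0=map(int,proj(c,[.457,.1885,.09]));print(p,r0,c0)
A=cv2.resize(im[max(0,r0-70):max(0,r0-70)+140,c0-70:c0+70],(480,480),interpolation=cv2.INTER_CUBIC)
r1,c1=map(int,proj(cs,[.457,.1885,.08]))
B=cv2.resize(s[r1-40:r1+40,c1-25:c1+25],(300,480),interpolation=cv2.INTER_CUBIC)
save("w8",np.hstack([A,B]))
E
```

```text
clock: 19.9
position: [0.4556, 0.19, 0.3372]
ee_rot: [-2.708, -1.591, 0.007]
force: [0.9, -0.5, -0.5]
width: 0.326
gripper_force: 0.0
clock: 20.4
position: [0.4271, 0.1379, 0.3778]
ee_rot: [2.71, 1.59, -0.0]
force: [-0.5, 0.8, 0.0]
width: 0.33
gripper_force: 0.0
[0.4274 0.1386 0.3777] 133 280
```

View pics/w8.png

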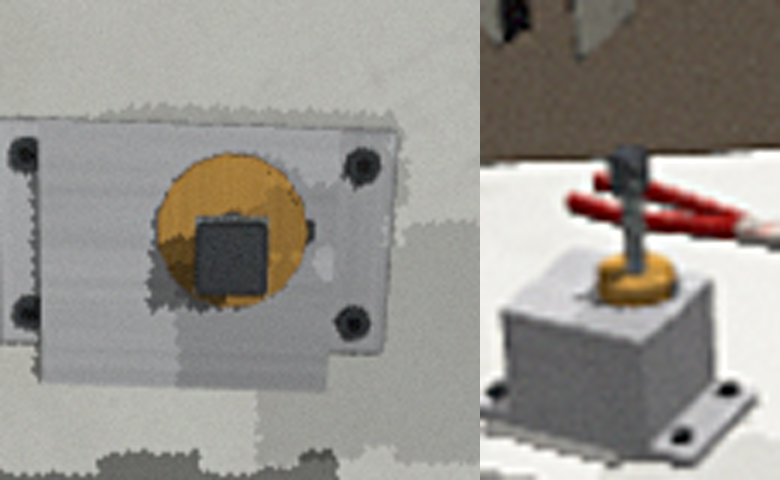

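The gauge stands upright in the bore. The collar lies flat on the top face, at (232,230) in the wrist crop and (637,275) in the side crop, and the robot is clear. Signing off.

```bash
python3 -c "
from cell import arm
print(arm.sign_off())"
```

```text
the job is handed in; nothing more can be done
None
```

The job is handed in: the gauge stands upright on the bottom of the bore (about 33 mm deep, pressed with about 8 N), with its collar flush on the housing's top face (pushed with about 12 N) and the robot clear; no verdict came back.

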